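# Clamp a circuit board in the board holder and lock the jaw with a hex key

### The job

Clamp the green circuit board for rework: slide the holder's jaw along its rail, without forcing it, until the board is nipped between the jaw and the fixed stop. Then take the red T-handle hex key from the rack, push it fully home in the jaw's locking screw before you turn it, and tighten the screw clockwise until it is tight and its yellow mark meets the mark on the jaw. Hang the key back in a free hole of the rack; do not press on the board, and leave the other tools, the spray can and the jar standing where they are.

Things in the scene. Friction and masses are not known exactly. Their poses are not given: they have to be found in the camera images.
- holder: board holder, fixed to the bench: grey base 90 x 330 mm, 10 mm thick, with a 40 mm wide aluminium rail on it up to 32 mm high. Origin: centre of the underside; its y axis runs along the rail, from the fixed stop (-y end) to the sliding jaw (+y end); z up. The jaw, screw and stop lie on its y axis: stop face at y = -85 mm, jaw face at 105 mm less its travel. Position and yaw vary. All on it is under 80 mm high
- jaw (a joint): travel of the sliding jaw along the rail, m: 0 = fully open, growing as it moves to the holder's -y, towards the board. Stiff slide: about 7 N to move, stays where it is left. It meets the board at 0.056 to 0.059; the board is against the stop, and the jaw can go no farther, at 0.060
- jaw_block (a point): centre of the jaw's black block: 52 mm wide (along the holder's x), 46 mm long (along the rail), from 14 to 60 mm above the bench, this point at 37 mm; axes as the holder's. Its two side faces are free to be pinched. An aluminium crossbar 110 mm wide (along x), 12 mm thick, 40 to 64 mm high joins it on the board's side
- jaw_face (a point): middle of the jaw's clamping face (on the crossbar, 35 mm from the jaw_block point towards the board, 53 mm high); axes as the holder's
- stop_face (a point): middle of the fixed stop's clamping face, 53 mm high; axes as the holder's; the board lies on its +y side
- board: origin: middle of the underside of the loose green circuit board, 100 mm (x) x 130 mm (y) x 2.4 mm, 200 g, with parts up to 26 mm high on it; it lies on two rests at 52 mm, parallel to the holder, its -y edge 1 to 4 mm off the fixed stop
- board_edge (a point): middle of the board's edge that faces the jaw; axes as the board's
- board_back (a point): middle of the board's edge that faces the fixed stop; axes as the board's
- screw (a joint): angle of the jaw's locking screw, rad: starts between 0 and 0.4, grows clockwise as seen from above, comes up tight against a rigid end at 1.3. It turns stiffly (0.03 N m) and stays where it is left
- socket_floor (a point): floor of the hex socket of the black cap screw that stands upright on the jaw block, 35 mm behind the clamping face; 64.5 mm above the bench. Head 18 mm across, 12 mm tall; socket 10.6 mm across flats, 9 mm deep (mouth 73.5 mm high, 1.5 mm chamfer). z points up out of the socket; x points to the yellow mark on the head, and a corner of the hexagon lies on x. About 6 degrees of play either way
- screw_mark (a point): the yellow mark on the top rim of the screw head, 8.5 mm from its axis; the screw is tight when this mark points along the holder's +y, at the yellow line on the jaw block
- rack: blue steel tool rack, fixed to the bench: 80 x 242 mm foot, top plate 60 (x) x 230 mm (y), its upper face 120 mm high. Three 18 mm holes through the plate, at y = -75, 0 and +75 mm of this frame (x = 0), one tool hanging in each, in any order. Origin: centre of the underside, z up. Position and yaw vary
- key_handle (a point): centre of the handle bar of the red T-handle hex key, 150 g: bar 90 mm long (its x axis), 16 mm thick (y), 20 mm tall (z, up), on a 14 mm neck; 30 mm below this point begins the black round collar, 28 mm across, 5 mm tall. The key hangs upright with the collar on the rack's plate, this point 155 mm above the bench. Bar direction varies
- key_tip (a point): tip of the key's hexagonal (10 mm across flats) steel blade, 100 mm long below the collar, 135 mm below the handle point; axes as the handle's; 20 mm above the bench while it hangs in the rack. A corner of the hexagon lies on the bar's line (x), so the blade fits the socket when the bar's line makes a multiple of 60 degrees with the socket's x axis
- driver_mid (a point): middle of the flat screwdriver with the blue handle (28 mm across, top 200 mm above the bench) that hangs in the rack; leave it there
- nut_mid (a point): middle of the nut driver with the yellow handle (30 mm across, top 190 mm above the bench) that hangs in the rack; leave it there
- can_mid (a point): middle of the white spray can with an orange cap, 52 mm across, 146 mm tall, that stands between holder and rack, 73 mm above the bench; leave it
- jar_mid (a point): middle of the frosted square alcohol jar with a steel cap, 52 mm wide, 94 mm tall, beside the jaw on the robot's side, 47 mm above the bench; leave it
Not all that is in view belongs to the job. Of the things like the part that bears key_handle, leave any that is white; of the rest the smaller one is meant.

How it is judged:
By the outcome, as a careful person would: the job done as asked, in the order asked, and still so for the second after the job is handed in, with the robot touching nothing.
It also fails if it takes over 64 s, if anything falls off the work surface, if the arm or the gripper's body presses on something with over 40 N, if the wrist force passes 120 N, or if a joint passes its speed limit or range.

### The arm

A 6-joint arm with a two-finger parallel gripper is mounted at the origin on the work surface. World frame = base frame: x ahead of the robot, y to its left, z up, the work surface at z = 0. Lengths are in mm, angles in rad, forces in N, time in s.
With the tool pointing down it reaches from about 350 to 775 mm from the base axis. Payload 7.3 kg.
Tool frame: the origin (TCP) lies midway between the tips of the shut fingers; the grasp point (between the pads) lies 19 mm behind it; z points along the fingers, y is the line along which they close (so a half turn about z gives the same grasp; the last joint's range is limited). The gripper opens to 92 mm and grips with 3 to 60 N. Pads are 19 mm wide; open, the fingers measure 130 mm over their backs; the gripper's body (75 mm by 190 mm) begins 47 mm behind the grasp point.
Start: joints at [-1.486, 0.342, 1.524, -0, 1.275, -0.146], TCP at [120.119, -511.093, 226.741] pointing down, gripper open.
Joint ranges: [-2.53, 2.53], [-0.77, 2.02], [0.04, 2.7], [-1, 4.14], [0.28, 2.66], [-3.11, 3.11]. Speed limits (rad/s): [2.57, 2.57, 3.14, 3.14, 3.14, 3.14].

### API

Orientations are given as [roll, pitch, yaw] about the fixed x, y, z axes, in that order (R = Rz(yaw) Ry(pitch) Rx(roll)).
In Python, from plant import bot gives the robot as it stands.
- The arm moves only by the tool jog_arm, never from a script. Its arguments are lists of equal length, an entry for each row: "dp": the shift along the tool's x, y, z in m, a list of three; "twist": the turn about the tool's z in degrees. A call has 1 to 10 rows; each row shifts and turns the commanded pose from where the row before left it, along the tool's axes as they then stand; what a row does not reach is not made up. A row lasts 1/8 s, in which the tool goes at most 62.5 mm and 10.7 degrees, less where a joint would pass 70% of its speed; a pose out of reach is approached as far as the arm can. A call is refused whole if a number of a shift passes 0.0625 or a number of a turn 10.7, either way. A call with a gripper value outside its range is refused whole. "jaw" is the finger opening in m, from 0 to 0.0918, set as the call begins (left out, the last holds). The fingers move at their own pace and stop on an object; the grip force is fixed at half the most. Time passes only in rows, so rows that do not move let the fingers close. It gives the time, the measured TCP pose, the force, the opening and the grip force at its end, in the units of the state.
- bot.get_obs(): the state, without advancing time (a new reading comes with each control period).
- bot.capture(name): name is "side" or "top" or "wrist"; returns the picture (400x640x3 uint8, blue, green, red); there is no depth.
- bot.camera_params(name): a dict with "fx", "fy", "cx", "cy" (pixels), "R" (3x3) and "t" (3): a world point X has camera coordinates R X + t. Camera axes: x right, y down, z forward; pixel columns grow to the right and rows downward; lengths in mm; the calibration is good to about 2 mm. A picture is of the moment at which its call begins: read the wrist's pose just before it. camera_params takes no time and is no camera call; for the wrist camera it gives the pose at the moment of the call.
- bot.close_job(): hands the job in; it is judged then, once.
Trained networks look in the newest picture that a camera, given by its name, has taken for a name from the list of things; names that differ only in an ending like _2 or _b are one class to them, and where a whole thing is asked for, a point or a joint stands for the part that bears it (a point fixed in the world has none). Each returns a list of dicts, best first, with "confidence" (0 to 1); they miss things now and then, are a little off and sometimes report something else, mostly with a low value. They report only what shows in the picture. A call takes as long as a camera call. They do not tell look-alikes from the thing itself.
- bot.find_in(camera, label): "bbox" ([centre column, centre row, width, height] in pixels, round what is visible of it).
- bot.masks_of(camera, label): "pixels" (400x640 bool, what is visible of it) and "bbox" ([centre column, centre row, width, height] in pixels, round what is visible of it).
The state is a dict: "time": time; "joint_positions": joint angles; "dq": joint speeds; "tau": joint torques, N m; "tool_pos": TCP position; "tcp_rot": TCP orientation; "contact_force": force on the tool from outside, world axes, zero at the start; "moment": the same for the moment, N m; "grip_width": finger opening in mm; "finger_force": force on a finger pad.
Only numpy, scipy, OpenCV 4.12 (cv2) and the standard library are available. Lean on these libraries where they do the work, as an engineer would, in place of code of your own. Each camera call takes 0.05 s, during which the arm holds its last target. There are 200 camera calls.

## Working session

There is one attempt and no reset: what is moved stays moved. The work goes in short steps, Python scripts to look and compute and a tool call to move; the robot and the scene stay as the last step left them, time stands still between calls to the robot, and variables do not carry over. Pictures are saved under pics/ and viewed, at most 10 in all, crops included, and the job is handed in when it is done.

Besides the shell and the picture viewer there is one more tool, called as name([rows], argument=value, ...), one row to a line, values as JSON. jog_arm: Moves the arm, as the interface text tells. Its arguments: {"type":"object","properties":{"dp":{"type":"array"},"twist":{"type":"array"},"jaw":{"type":"number"}},"required":["dp","twist"]}

```bash
mkdir -p pics; ls; python3 - <<'E'
from plant import bot
import cv2,numpy as np
o=bot.get_obs();print({k:np.round(v,3) for k,v in o.items()})
a=bot.capture("top");b=bot.capture("side")
cv2.imwrite("pics/top.png",a);cv2.imwrite("pics/side.png",b)
for c in("top","side"):
  p=bot.camera_params(c);print(c,p["fx"],p["fy"],p["cx"],p["cy"],np.round(p["R"],4).tolist(),np.round(p["t"],1))
  for l in("holder","jaw_block","screw_mark","rack","key_handle","driver_mid","nut_mid","can_mid","jar_mid","board"):
    print(l,[(np.round(d["bbox"],1).tolist(),round(d["confidence"],2)) for d in bot.find_in(c,l)])
E
```

```text
pics
{'time': np.float64(0.0), 'joint_positions': array([-1.486,  0.343,  1.525,  0.   ,  1.275, -0.146]), 'dq': array([-0.001,  0.   , -0.001,  0.001, -0.002,  0.   ]), 'tau': array([ 1.0000e-03, -4.3124e+01, -2.4422e+01,  7.2000e-02,  5.6000e-02,
       -0.0000e+00]), 'tool_pos': array([ 120.082, -510.675,  226.064]), 'tcp_rot': array([-3.14 , -0.   ,  0.231]), 'contact_force': array([-0.045, -0.58 ,  0.686]), 'moment': array([-0.027, -0.012,  0.006]), 'finger_force': np.float64(0.0), 'grip_width': np.float64(91.553)}
top 380.75605732040003 380.75605732040003 324.5821451758665 201.18940281270173 [[-0.0198, -0.9998, 0.0101], [-0.9968, 0.019, -0.0771], [0.0769, -0.0116, -0.997]] [ 43.3 539.7 912.3]
holder [([429.5, 187.7, 136.3, 55.2], 0.73)]
jaw_block [([383.5, 190.5, 32.6, 45.2], 0.71)]
screw_mark [([380.8, 189.6, 5.6, 8.7], 0.52), ([223.5, 213.2, 17.4, 15.0], 0.2)]
rack [([200.9, 209.8, 123.9, 45.7], 0.68)]
key_handle [([190.4, 204.6, 34.9, 40.3], 0.94), ([182.6, 288.8, 65.6, 28.3], 0.85)]
driver_mid [([154.2, 203.2, 29.3, 10.3], 0.53)]
nut_mid [([224.1, 211.7, 12.8, 17.5], 0.51)]
[... 357 characters left out ...]
, 0.7241, -0.66], [0.1597, -0.6405, -0.7511]] [ 532.7  141.1 1057.8]
holder [([336.9, 144.5, 55.4, 97.6], 0.86)]
jaw_block [([334.6, 167.8, 40.4, 32.7], 0.75)]
screw_mark [([330.9, 161.6, 7.0, 5.0], 0.43)]
rack [([292.6, 320.4, 86.6, 143.1], 0.82), ([339.1, 127.4, 42.4, 37.0], 0.7), ([294.0, 292.5, 33.8, 50.6], 0.69)]
key_handle [([219.2, 288.3, 28.5, 57.0], 0.91), ([383.9, 312.2, 24.9, 87.6], 0.6), ([292.6, 290.8, 35.2, 49.4], 0.56), ([330.5, 162.2, 11.7, 7.2], 0.22)]
driver_mid [([272.6, 326.0, 22.0, 36.4], 0.92)]
nut_mid [([309.9, 258.1, 17.4, 30.3], 0.8)]
can_mid []
jar_mid [([388.4, 149.9, 27.2, 38.4], 0.93)]
board [([341.1, 127.3, 41.9, 39.1], 0.91), ([334.6, 167.1, 44.4, 33.2], 0.65)]
```

```bash
python3 - <<'E'
import cv2,numpy as np
a=cv2.imread("pics/top.png")[130:330,100:530];b=cv2.imread("pics/side.png")[60:400,180:460]
a=cv2.resize(a,None,fx=1.86,fy=1.86,interpolation=cv2.INTER_CUBIC);cv2.imwrite("pics/a.png",a)
cv2.imwrite("pics/b.png",cv2.resize(b,None,fx=1.76,fy=1.76,interpolation=cv2.INTER_CUBIC))
E
```

```text
(no output)
```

View pics/a.png

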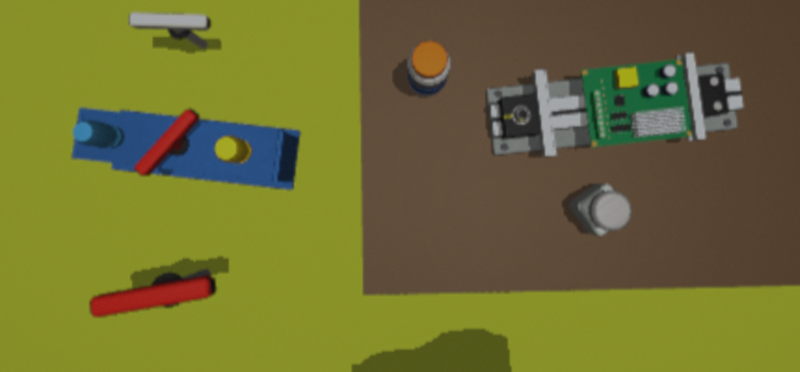

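View pics/b.png

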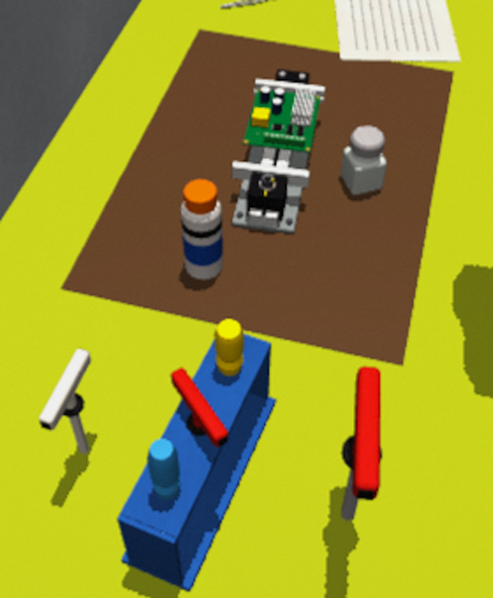

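The red T-handle in the rack's middle hole, at about (190, 204) in the top view, is the smaller red one. The large red one at (183, 289) and the white one are decoys. The jaw is left of the board, so holder +y is roughly world +y.

```bash
cat > h.py <<'E'
from plant import bot
import cv2,numpy as np
def cam(c):
    p=bot.camera_params(c);return p,np.array([[p["fx"],0,p["cx"]],[0,p["fy"],p["cy"]],[0,0,1.]]),np.array(p["R"]),np.array(p["t"])
def onz(c,uv,z,P=None):
    _,K,R,t=P or cam(c)
    d=R.T@np.linalg.solve(K,np.array([uv[0],uv[1],1.]));C=-R.T@t
    return C+d*(z-C[2])/d[2]
def proj(c,X,P=None):
    _,K,R,t=P or cam(c);q=K@(R@np.array(X,float)+t);return q[:2]/q[2]
def rect(m):
    m=m.astype(np.uint8);c=max(cv2.findContours(m,0,2)[0],key=cv2.contourArea);return cv2.minAreaRect(c)
E
python3 - <<'E'
from h import *
bot.capture("top")
for l,z in(("key_handle",165),("board",54.4),("rack",110),("holder",20),("jaw_block",55)):
  for d in bot.masks_of("top",l)[:2]:
    r=rect(d["pixels"]);B=cv2.boxPoints(r);W=np.array([onz("top",b,z)for b in B])
    e=W[1]-W[0],W[2]-W[1];e=max(e,key=lambda v:np.hypot(*v[:2]))
    print(l,round(d["confidence"],2),np.round(W.mean(0)),"len",[round(np.linalg.norm(W[i+1]-W[i]))for i in(0,1)],"long ang",round(np.degrees(np.arctan2(e[1],e[0])),1))
for n,uv,z in(("screw",(380.5,192),75),("can",(331,162),146),("jar",(428,243),94),("nut",(224,210),190),("driver",(147,201),200)):print(n,np.round(onz("top",uv,z)))
p=bot.camera_params("wrist");R=np.array(p["R"]);print("wrist cam",np.round(-R.T@p["t"]),np.round(R,2).tolist(),p["fx"])
E
```

```text
key_handle 0.95 [360. 328. 165.] len [139, 37] long ang -82.3
key_handle 0.58 [519. 309. 165.] len [91, 32] long ang -41.7
board 0.76 [ 571. -246.   54.] len [133, 101] long ang -84.8
rack 0.79 [514. 261. 110.] len [72, 165] long ang -97.5
holder 0.89 [ 562. -125.   20.] len [131, 115] long ang -83.2
jaw_block 0.94 [ 558. -103.   55.] len [67, 109] long ang -174.9
screw [555. -96.  75.]
can [614.  19. 146.]
jar [ 436. -196.   94.]
nut [514. 236. 190.]
driver [534. 384. 200.]
wrist cam [ 188. -495.  385.] [[0.23, -0.97, 0.0], [-0.94, -0.22, 0.26], [-0.25, -0.06, -0.97]] 299.31768009750044
```

```bash
cat >> h.py <<'E'
def plan(tgt,yaw,n,start=None,rnd=4):
    """rows from the measured pose to tgt (mm), yaw (deg), tool down"""
    o=bot.get_obs();p,y0=start or (np.array(o["tool_pos"]),np.degrees(o["tcp_rot"][2]))
    dy=(yaw-y0+180)%360-180;D=(np.array(tgt,float)-p)/n;rows=[];q=p.copy();y=y0
    for i in range(n):
        a=np.radians(y);c,s=np.cos(a),np.sin(a)
        d=p+D*(i+1)-q;v=np.round(np.array([c*d[0]+s*d[1],s*d[0]-c*d[1],-d[2]])/1000,rnd)
        q=q+1000*np.array([c*v[0]+s*v[1],s*v[0]-c*v[1],-v[2]]);y+=dy/n
        rows.append(v.tolist())
    print("pose",np.round(p,1),round(y0,1),"twist",round(-dy/n,2),"x",n);print(rows)
E
python3 -c "
from h import *
plan((556,-115,185),95.2,10)"
```

```text
pose [ 120.1 -511.1  226.7] 13.2 twist -8.2 x 10
[[0.0515, -0.0286, 0.0042], [0.055, -0.0209, 0.0041], [0.0575, -0.0129, 0.0042], [0.0587, -0.0046, 0.0042], [0.0588, 0.0039, 0.0042], [0.0576, 0.0122, 0.0041], [0.0553, 0.0203, 0.0042], [0.0518, 0.0279, 0.0042], [0.0474, 0.0351, 0.0042], [0.0418, 0.0414, 0.0041]]
```

jog_arm([
  [0.0515,-0.0286,0.0042],
  [0.055,-0.0209,0.0041],
  [0.0575,-0.0129,0.0042],
  [0.0587,-0.0046,0.0042],
  [0.0588,0.0039,0.0042],
  [0.0576,0.0122,0.0041],
  [0.0553,0.0203,0.0042],
  [0.0518,0.0279,0.0042],
  [0.0474,0.0351,0.0042],
  [0.0418,0.0414,0.0041],
], twist=[-8.2,-8.2,-8.2,-8.2,-8.2,-8.2,-8.2,-8.2,-8.2,-8.2], jaw=0.09)

```text
time: 2.65
tool_pos: [557.3, -113.4, 185.0]
tcp_rot: [3.141, 0.0, 1.667]
contact_force: [0.9, 0.0, 0.6]
grip_width: 89.9
finger_force: 0.0
```

jog_arm([
  [0,0,0],
  [0,0,0],
], twist=[0,0])

```text
time: 2.9
tool_pos: [555.5, -115.0, 184.7]
tcp_rot: [-3.141, 0.0, 1.662]
contact_force: [0.1, -0.0, 0.2]
grip_width: 89.8
finger_force: 0.0
```

```bash
python3 - <<'E'
from h import *
o=bot.get_obs();print(np.round(o["tool_pos"],1),np.round(np.degrees(o["tcp_rot"]),2))
P=cam("wrist");a=bot.capture("wrist");cv2.imwrite("pics/w1.png",a)
for l in("jaw_block","screw_mark","socket_floor","board","jaw_face"):
  for d in bot.masks_of("wrist",l)[:2]:
    r=rect(d["pixels"]);print(l,round(d["confidence"],2),np.round(d["bbox"],1),"rect",np.round(r[0]),np.round(r[1]),r[2])
E
```

```text
[ 555.5 -115.   184.7] [-1.7994e+02  1.0000e-02  9.5220e+01]
jaw_block 0.71 [323.9 178.7 112.7  69.4] rect [324. 178.] [ 64. 113.] 90.0
screw_mark 0.89 [325.5 175.2  19.3  18.4] rect [325. 175.] [20. 18.] 90.0
socket_floor 0.57 [327.9 175.2  19.3  15.4] rect [325. 175.] [20. 18.] 90.0
board 0.96 [325.  283.   93.2  66.2] rect [324. 298.] [33. 92.] 90.0
board 0.59 [423.6  43.9 119.2  83. ] rect [421.  34.] [ 74. 130.] 45.0
jaw_face 0.58 [324.7 178.8 117.   63. ] rect [325. 178.] [113.  65.] 0.6437457203865051
jaw_face 0.38 [325.6 174.1  18.1  15.7] rect [324. 175.] [20. 19.] 90.0
```

View pics/w1.png

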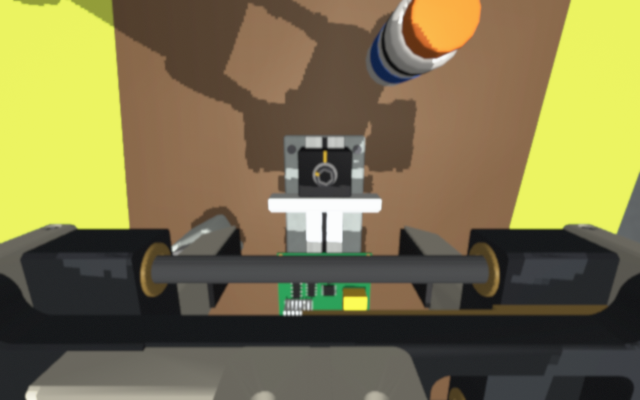

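```bash
python3 - <<'E'
from h import *
a=cv2.imread("pics/w1.png");cv2.imwrite("pics/w1c.png",cv2.resize(a[140:220,260:390],None,fx=6,fy=6,interpolation=cv2.INTER_CUBIC))
P=cam("wrist")
print(onz("wrist",(325,174.5),76,P))
hsv=cv2.cvtColor(a,cv2.COLOR_BGR2HSV);m=cv2.inRange(hsv,(15,120,90),(38,255,255));m[:145]=0;m[220:]=0
n,_,st,ce=cv2.connectedComponentsWithStats(m)
for s,c in zip(st,ce):
  if s[4]<300 and 290<c[0]<360:print(s,c,onz("wrist",c,76.5,P))
for uv,z in(((269,204),64),((381,204),64),((299,150),60),((351,150),60)):print(uv,np.round(onz("wrist",uv,z,P),1))
E
```

```text
[559.91550538 -95.87074571  76.        ]
[323 151   5  11  47] [324.65957447 155.87234043] [558.00888505 -79.05382848  76.5       ]
[316 172   3   4  11] [316.90909091 173.63636364] [552.53200562 -95.64443977  76.5       ]
(269, 204) [ 508.8 -131.9   64. ]
(381, 204) [ 617.4 -122.2   64. ]
(299, 150) [533.9 -77.7  60. ]
(351, 150) [582.7 -73.3  60. ]
```

View pics/w1c.png

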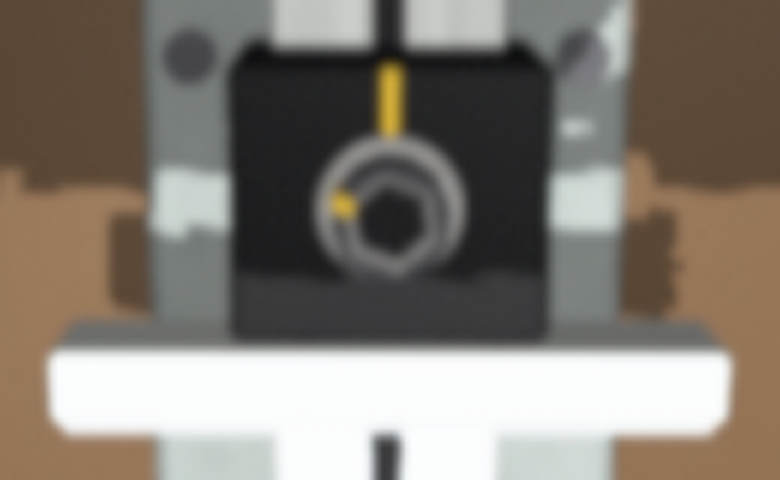

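```bash
python3 -c "
from h import *
plan((560.3,-96,34),95.2,5)"
```

```text
pose [ 555.4 -115.9  185.3] 95.1 twist -0.02 x 5
[[0.0039, 0.0013, 0.0303], [0.0038, 0.0013, 0.0302], [0.0039, 0.0014, 0.0303], [0.0039, 0.0013, 0.0303], [0.0039, 0.0013, 0.0302]]
```

jog_arm([
  [0.0095,0.003,0.03],
  [0.0095,0.003,0.03],
  [0,0,0.03],
  [0,0,0.03],
  [0,0,0.03],
  [0,0,0],
], twist=[0,0,0,0,0,0])

```text
time: 3.95
tool_pos: [558.4, -95.5, 33.3]
tcp_rot: [-3.137, -0.002, 1.661]
contact_force: [0.4, 0.3, -0.1]
grip_width: 90.1
finger_force: 0.0
```

jog_arm([
  [0,0,0],
  [0,0,0],
  [0,0,0],
  [0,0,0],
  [0,0,0],
], twist=[0,0,0,0,0], jaw=0.04)

```text
time: 4.58
tool_pos: [558.6, -95.6, 35.3]
tcp_rot: [-3.138, -0.0, 1.663]
contact_force: [-5.8, -1.2, 6.0]
grip_width: 51.4
finger_force: 30.0
```

jog_arm([
  [-0.004,0.001,0],
  [-0.006,0.0005,0],
  [-0.008,0,0],
  [-0.008,0,0],
  [-0.008,0,0],
  [-0.008,0,0],
  [-0.006,0,0],
  [-0.004,0,0],
  [0,0,0],
], twist=[0,0,0,0,0,0,0,0,0])

```text
time: 5.7
tool_pos: [563.2, -145.9, 35.3]
tcp_rot: [-3.135, -0.003, 1.662]
contact_force: [-12.8, 2.8, 11.5]
grip_width: 51.9
finger_force: 30.0
```

jog_arm([
  [-0.001,0,0],
  [-0.001,0,0],
  [-0.001,0,0],
  [0,0,0],
], twist=[0,0,0,0])

```text
time: 6.2
tool_pos: [563.2, -146.5, 35.3]
tcp_rot: [-3.135, -0.006, 1.662]
contact_force: [-11.7, 13.8, 13.1]
grip_width: 52.1
finger_force: 30.0
```

jog_arm([
  [-0.001,-0.0015,-0.001],
  [-0.001,-0.001,-0.001],
  [-0.001,0,0],
  [0,0,0],
], twist=[0,0,0,0])

```text
time: 6.7
tool_pos: [563.2, -146.7, 35.4]
tcp_rot: [-3.138, -0.01, 1.662]
contact_force: [4.0, 23.5, -4.9]
grip_width: 51.7
finger_force: 30.0
```

jog_arm([
  [-0.001,0,0],
  [-0.001,0,0],
  [0,0,0],
], twist=[0,0,0])

```text
time: 7.08
tool_pos: [563.2, -146.9, 35.4]
tcp_rot: [-3.138, -0.013, 1.662]
contact_force: [3.8, 31.9, -2.4]
grip_width: 51.7
finger_force: 30.0
```

jog_arm([
  [0.003,-0.0005,0],
  [0.003,-0.0005,0],
  [0,0,0],
], twist=[0,0,0])

```text
time: 7.45
tool_pos: [563.2, -146.7, 35.4]
tcp_rot: [-3.141, -0.004, 1.662]
contact_force: [8.4, 8.1, -11.0]
grip_width: 51.7
finger_force: 30.0
```

jog_arm([
  [0,0,0],
  [0,0,0],
  [0,0,-0.03],
  [0,0,-0.04],
  [0.02,0,-0.04],
  [0.02,0,-0.03],
  [0,0,0],
  [0,0,0],
], twist=[0,0,0,0,0,0,0,0], jaw=0.09)

```text
time: 8.45
tool_pos: [559.0, -110.0, 176.5]
tcp_rot: [-3.141, 0.0, 1.662]
contact_force: [0.0, -0.2, -0.2]
grip_width: 89.7
finger_force: 0.0
```

```bash
python3 - <<'E'
from h import *
o=bot.get_obs();print(np.round(o["tool_pos"],1),np.round(np.degrees(o["tcp_rot"]),2))
P=cam("wrist");a=bot.capture("wrist");b=bot.capture("side")
for l in("screw_mark","jaw_block"):
  for d in bot.masks_of("wrist",l)[:1]:print(l,d["confidence"],np.round(d["bbox"],1),onz("wrist",d["bbox"][:2],75,P))
hsv=cv2.cvtColor(a,cv2.COLOR_BGR2HSV);m=cv2.inRange(hsv,(15,120,90),(38,255,255))
n,_,st,ce=cv2.connectedComponentsWithStats(m)
for s,c in zip(st,ce):
  if s[4]<300 and 270<c[0]<380 and c[1]<260:print(s,c,onz("wrist",c,76.5,P))
x=cv2.resize(a[140:260,230:420],None,fx=4,fy=4,interpolation=cv2.INTER_CUBIC)
y=cv2.resize(b[85:200,290:410],None,fx=4,fy=4,interpolation=cv2.INTER_CUBIC)
cv2.imwrite("pics/w2.png",x);cv2.imwrite("pics/s2.png",y)
E
```

```text
[ 559.  -110.   176.5] [-1.7996e+02  1.0000e-02  9.5210e+01]
screw_mark 0.89 [320.4 235.6  21.2  16.3] [ 564.27165653 -146.2593887    75.        ]
jaw_block 0.65 [319.4 225.7 108.3  61.8] [ 562.45461933 -136.61108184   75.        ]
[318 210   5  11  50] [320.2  215.06] [ 562.19345744 -125.78613623   76.5       ]
[312 233   3   3   8] [312.875 234.125] [ 557.15720559 -144.83318592   76.5       ]
```

View pics/w2.png

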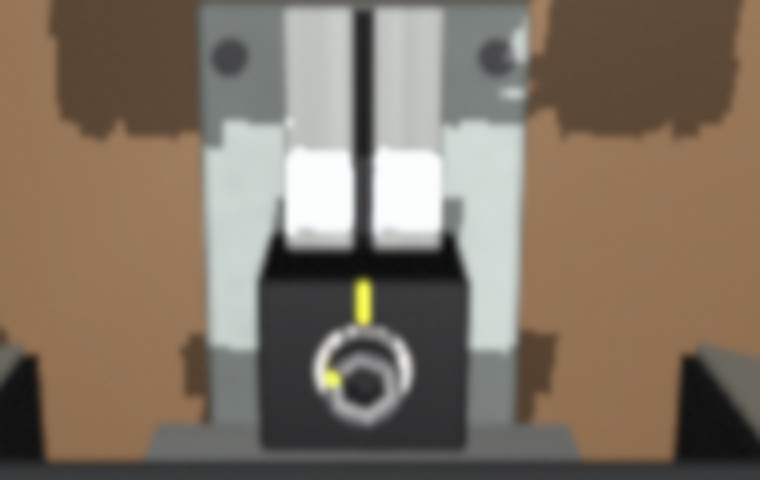

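View pics/s2.png

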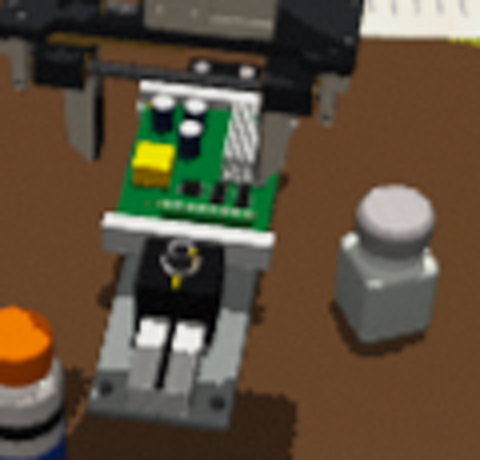

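```bash
python3 - <<'E'
from h import *
P=cam("wrist")
for uv,z in(((280.3,141),10),((362,141),10),((321,235.7),75.5)):print(np.round(onz("wrist",uv,z,P),1))
a=np.array([312.9,234.1]);A=onz("wrist",a,76.5,P)-onz("wrist",(321,235.7),76.5,P);print(A,np.degrees(np.arctan2(A[1],A[0])))
plan((519,309,260),138.3,10)
E
```

```text
[514.  -68.5  10. ]
[600.8 -60.6  10. ]
[ 564.6 -145.8   75.5]
[-7.57355108  0.89131902  0.        ] 173.28782753123417
pose [ 558.9 -110.   175.8] 95.2 twist -4.31 x 10
[[0.0421, -0.0002, -0.0084], [0.042, 0.003, -0.0084], [0.0416, 0.0061, -0.0085], [0.0411, 0.0093, -0.0084], [0.0402, 0.0123, -0.0084], [0.0393, 0.0152, -0.0084], [0.0379, 0.0182, -0.0084], [0.0365, 0.021, -0.0085], [0.0348, 0.0237, -0.0084], [0.0329, 0.0262, -0.0084]]
```

```bash
python3 - <<'E'
from h import *
plan((534,296,250),138.3,10)
E
```

```text
pose [ 558.9 -110.   175.8] 95.2 twist -4.31 x 10
[[0.0407, 0.0012, -0.0074], [0.0404, 0.0042, -0.0074], [0.04, 0.0073, -0.0075], [0.0394, 0.0103, -0.0074], [0.0385, 0.0132, -0.0074], [0.0374, 0.016, -0.0074], [0.036, 0.0188, -0.0074], [0.0346, 0.0215, -0.0075], [0.0328, 0.024, -0.0074], [0.031, 0.0264, -0.0074]]
```

jog_arm([
  [0.0407,0.0012,-0.0074],
  [0.0404,0.0042,-0.0074],
  [0.04,0.0073,-0.0075],
  [0.0394,0.0103,-0.0074],
  [0.0385,0.0132,-0.0074],
  [0.0374,0.016,-0.0074],
  [0.036,0.0188,-0.0074],
  [0.0346,0.0215,-0.0075],
  [0.0328,0.024,-0.0074],
  [0.031,0.0264,-0.0074],
], twist=[-4.3,-4.3,-4.3,-4.3,-4.3,-4.3,-4.3,-4.3,-4.3,-4.3], jaw=0.06)

```text
time: 9.9
tool_pos: [534.5, 297.4, 250.5]
tcp_rot: [-3.14, -0.0, 2.414]
contact_force: [0.6, -0.2, -0.0]
grip_width: 59.8
finger_force: 0.0
```

jog_arm([
  [0,0,0],
  [0,0,0],
], twist=[0,0])

```text
time: 10.15
tool_pos: [534.5, 295.8, 250.2]
tcp_rot: [-3.14, -0.0, 2.412]
contact_force: [0.8, 0.1, -0.3]
grip_width: 59.9
finger_force: 0.0
```

```bash
python3 - <<'E'
from h import *
o=bot.get_obs();print(np.round(o["tool_pos"],1),np.round(np.degrees(o["tcp_rot"]),2))
P=cam("wrist");a=bot.capture("wrist");b=bot.capture("top")
for d in bot.masks_of("wrist","key_handle")[:2]:print(d["confidence"],np.round(d["bbox"],1))
hsv=cv2.cvtColor(a,cv2.COLOR_BGR2HSV);m=(cv2.inRange(hsv,(0,150,60),(8,255,255))|cv2.inRange(hsv,(172,150,60),(180,255,255)))
n,L,st,ce=cv2.connectedComponentsWithStats(m)
for i in range(1,n):
  if st[i,4]>200:
    r=rect(L==i);B=cv2.boxPoints(r);W=np.array([onz("wrist",q,165,P) for q in B]);e=max(W[1]-W[0],W[2]-W[1],key=lambda v:np.hypot(*v[:2]))
    print(st[i],np.round(W.mean(0),1),[round(np.linalg.norm(W[k+1]-W[k]),1)for k in(0,1)],np.degrees(np.arctan2(e[1],e[0])))
x=cv2.resize(b[150:230,360:500],None,fx=4,fy=4,interpolation=cv2.INTER_CUBIC)
o=np.zeros((400+320,640,3),np.uint8);o[:400]=a;o[400:,:560]=x;cv2.imwrite("pics/w3.png",cv2.resize(o,None,fx=.83,fy=.83))
E
```

```text
[534.5 295.8 250.2] [-1.7990e+02 -1.0000e-02  1.3818e+02]
0.95 [169.8  43.4 156.1  86.1]
0.91 [330.7 177.4  30.  110.5]
[  96    0  109   86 5334] [353.9 285.5 165. ] [np.float64(87.5), np.float64(43.0)] 82.7552148918544
[ 321  125   20  104 1841] [526.4 316.2 165. ] [np.float64(15.0), np.float64(86.7)] -40.785891955438665
```

View pics/w3.png

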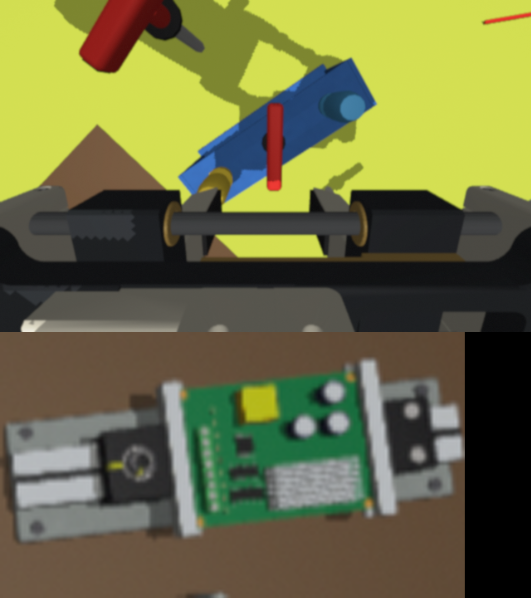

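The board sits between both bars with no visible gap. The key bar spans columns 321–341 in the wrist view. I'll check its position by triangulation.

```bash
python3 - <<'E'
from h import *
for c,f,box in(("top","pics/top.png",(165,240,160,230)),("side","pics/side.png",(255,320,240,330))):
  a=cv2.imread(f);hsv=cv2.cvtColor(a,cv2.COLOR_BGR2HSV);m=(cv2.inRange(hsv,(0,150,60),(8,255,255))|cv2.inRange(hsv,(172,150,60),(180,255,255)))
  k=np.zeros_like(m);k[box[2]:box[3],box[0]:box[1]]=m[box[2]:box[3],box[0]:box[1]]
  M=cv2.moments(k,True);u=(M["m10"]/M["m00"],M["m01"]/M["m00"]);r=rect(k>0);print(c,np.round(u,1),np.round(onz(c,u,158),1),r,[np.round(proj(c,(x,y,158)),1)for x,y in((526.4,316.2),(519,309))])
P=cam("wrist");print(proj("wrist",(526.4,316.2,158),P),onz("wrist",(331,172),160,P))
E
```

```text
top [189.  206.3] [524.5 316.4 158. ] ((189.04299926757812, 206.40269470214844), (8.1393404006958, 43.18558883666992), 42.273685455322266) [array([189.1, 205.4]), array([192.6, 208.9])]
side [292.9 291.1] [525.8 319.8 158. ] ((291.5033874511719, 291.1476745605469), (47.35160446166992, 12.616171836853027), 55.00798034667969) [array([293.1, 289.3]), array([298.4, 286.7])]
[330.36533591 176.37777348] [523.61046101 319.27363146 160.        ]
```

jog_arm([
  [0.0102,0.0047,0.02],
  [0.0103,0.0047,0.025],
  [0,0,0.03],
  [0,0,0.02],
  [0,0,0.016],
  [0,0,0],
], twist=[-0.4,0,0,0,0,0])

```text
time: 11.05
tool_pos: [525.1, 316.3, 139.1]
tcp_rot: [-3.139, -0.001, 2.418]
contact_force: [0.2, -0.1, -0.2]
grip_width: 59.5
finger_force: 0.0
```

jog_arm([
  [0,0,0],
  [0,0,0],
  [0,0,0],
  [0,0,0],
  [0,0,0],
], twist=[0,0,0,0,0], jaw=0.005)

```text
time: 11.68
tool_pos: [525.4, 317.1, 140.2]
tcp_rot: [-3.141, 0.0, 2.42]
contact_force: [-0.3, -0.0, -0.9]
grip_width: 15.6
finger_force: 30.0
```

jog_arm([
  [0,0,-0.01],
  [0,0,-0.02],
  [0,0,-0.025],
  [0,0,-0.03],
  [0,0,-0.035],
  [0,0,-0.03],
  [0,0,-0.025],
  [0,0,-0.015],
  [0,0,0],
], twist=[0,0,0,0,0,0,0,0,0])

```text
time: 12.8
tool_pos: [525.8, 317.3, 331.8]
tcp_rot: [3.139, 0.001, 2.419]
contact_force: [-0.3, 0.6, -1.6]
grip_width: 15.8
finger_force: 30.0
```

```bash
python3 - <<'E'
from h import *
y=95.2+71-60
print(y)
plan((564,-146.5,330),y,12)
E
```

```text
106.19999999999999
pose [525.8 317.3 331.8] 138.6 twist 2.7 x 12
[[-0.0279, -0.0269, 0.0002], [-0.0292, -0.0255, 0.0001], [-0.0304, -0.0242, 0.0002], [-0.0314, -0.0227, 0.0001], [-0.0325, -0.0212, 0.0002], [-0.0334, -0.0196, 0.0001], [-0.0344, -0.018, 0.0002], [-0.0351, -0.0164, 0.0001], [-0.0359, -0.0147, 0.0002], [-0.0365, -0.013, 0.0001], [-0.0371, -0.0113, 0.0002], [-0.0376, -0.0095, 0.0001]]
```

jog_arm([
  [-0.0279,-0.0269,0.0002],
  [-0.0292,-0.0255,0.0001],
  [-0.0304,-0.0242,0.0002],
  [-0.0314,-0.0227,0.0001],
  [-0.0325,-0.0212,0.0002],
  [-0.0334,-0.0196,0.0001],
  [-0.0344,-0.018,0.0002],
  [-0.0351,-0.0164,0.0001],
  [-0.0359,-0.0147,0.0002],
  [-0.0365,-0.013,0.0001],
], twist=[2.7,2.7,2.7,2.7,2.7,2.7,2.7,2.7,2.7,2.7])

```text
time: 14.05
tool_pos: [557.0, -70.5, 327.8]
tcp_rot: [-3.14, -0.001, 1.947]
contact_force: [0.7, 0.5, -1.7]
grip_width: 15.9
finger_force: 30.0
```

jog_arm([
  [-0.0371,-0.0113,0.0002],
  [-0.0376,-0.0095,0.0001],
  [0,0,0.03],
  [0,0,0.04],
  [0,0,0.025],
  [0,0,0.012],
  [0,0,0],
  [0,0,0],
], twist=[2.7,2.7,0,0,0,0,0,0])

```text
time: 15.05
tool_pos: [564.3, -146.8, 222.5]
tcp_rot: [3.14, 0.001, 1.854]
contact_force: [1.3, 0.6, -1.5]
grip_width: 15.9
finger_force: 30.0
```

```bash
python3 - <<'E'
from h import *
o=bot.get_obs();print(np.round(o["tool_pos"],1),np.round(np.degrees(o["tcp_rot"]),2))
P=cam("wrist");a=bot.capture("wrist");b=bot.capture("side");T=(564.3,-146.8,102.7);S=(564.3,-146.5,73.5)
out=[]
for im,c,p in((a,"wrist",P),(b,"side",None)):
  t=proj(c,T,p);s=proj(c,S,p);u0,v0=int(s[0])-24,int(s[1])-32;print(c,t,s,"crop origin",u0,v0)
  u0=max(u0,0);v0=max(v0,0);cv2.imwrite(f"pics/raw_{c}.png",im);k=cv2.resize(im[v0:v0+58,u0:u0+48],None,fx=8,fy=8,interpolation=cv2.INTER_CUBIC);out.append(k[:464,:384])
cv2.imwrite("pics/w4.png",np.hstack(out))
E
```

```text
[ 564.3 -146.8  222.5] [1.7991e+02 8.0000e-02 1.0623e+02]
wrist [318.04533786 192.21010963] [318.19477707 185.24440319] crop origin 294 153
side [335.4346427  137.62919859] [335.06316671 146.48180672] crop origin 311 114
```

View pics/w4.png

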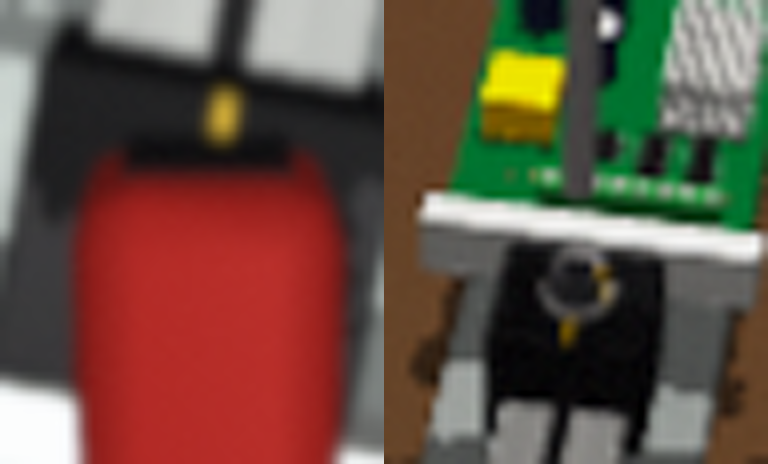

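```bash
python3 - <<'E'
from h import *
px=lambda x,y:(311+(x-384)/8,114+y/8)
for n,q,z in(("tip",(579,195),102.7),("tiptop",(579,188),102.7),("ring as head top",(580,285),73.5),("ring as base",(580,285),61.5),("hole",(576,282),73.5),("mark",(604,280),73.5),("line start",(568,345),60),("line end",(570,320),60)):print(n,np.round(onz("side",px(*q),z),1))
d=[proj("side",(564,-147+e,73.5)) for e in(0,10)];print(d)
# wrist line position
P=cam("wrist")
for q in((222,88),(225,143)):print("wline",np.round(onz("wrist",(294+q[0]/8,153+q[1]/8),60,P),1))
a=cv2.imread("pics/w1.png")
E
```

```text
tip [ 563.8 -144.1  102.7]
tiptop [ 564.6 -147.2  102.7]
ring as head top [ 560.5 -135.6   73.5]
ring as base [ 563.2 -148.2   61.5]
hole [ 562.  -136.6   73.5]
mark [ 553.8 -139.8   73.5]
line start [ 560.6 -122.3   60. ]
line end [ 562.7 -133.4   60. ]
[array([335.22732396, 146.37307445]), array([334.25878293, 148.99932215])]
wline [ 562.3 -125.8   60. ]
wline [ 564.8 -132.9   60. ]
```

```bash
python3 - <<'E'
from h import *
from scipy.spatial.transform import Rotation as Ro
_,K,R,t=cam("wrist");o=bot.get_obs()
Rt=Ro.from_euler("xyz",o["tcp_rot"]).as_matrix();p=np.array(o["tool_pos"])
Rc=R@Rt;tc=R@p+t   # cam from tool
def C(pos,yaw):
    M=Ro.from_euler("xyz",[np.pi,0,np.radians(yaw)]).as_matrix();r=Rc@M.T;return None,K,r,tc-r@np.array(pos,float)
W1=C((555.5,-115,184.7),95.22);W2=C((559,-110,176.5),95.21)
ax=np.array([-np.sin(np.radians(5.2)),np.cos(np.radians(5.2)),0])
def m(P,a,b,n):
    e=(onz(0,a,60,P)+onz(0,b,60,P))/2;print(n,"edge",np.round(e,1),"centre",np.round(e-23*ax,1))
m(W1,(299,150),(351,150),"w1");m(W2,(295,210.5),(347,210.5),"w2")
P=(None,K,R,t);e=onz(0,(322.1,161.3),60,P);print("now",e,e-23*ax)
# ring hypotheses
for P_,uv,n in((W1,(325,174.7),"w1 ring"),(W2,(320.75,233.3),"w2 ring")):
    print(n,np.round(onz(0,uv,61,P_),1),np.round(onz(0,uv,73.5,P_),1))
for P_,uv,n in((W1,(325.2,177),"w1 hex"),(W2,(320.75,237),"w2 hex"),(W1,(316.9,173.6),"w1 mark"),(W2,(312.9,234.1),"w2 mark")):
    print(n,np.round(onz(0,uv,73.5,P_),1))
E
```

```text
w1 edge [558.2 -74.8  60. ] centre [560.3 -97.7  60. ]
w2 edge [ 563.2 -126.8   60. ] centre [ 565.2 -149.7   60. ]
now [ 561.79045614 -122.93919907   60.        ] [ 563.87500549 -145.84454024   60.        ]
w1 ring [560.4 -98.   61. ] [559.9 -95.7  73.5]
w2 ring [ 565.  -149.8   61. ] [ 564.5 -144.8   73.5]
w1 hex [560.3 -97.8  73.5]
w2 hex [ 564.9 -148.5   73.5]
w1 mark [552.5 -95.4  73.5]
w2 mark [ 557.3 -146.3   73.5]
```

jog_arm([
  [-0.0018,-0.0009,0.01],
  [0,0,0.01],
  [0,0,0.006],
  [0,0,0.002],
  [0,0,0],
], twist=[2.7,0,0,0,0])

```text
time: 15.78
tool_pos: [563.5, -148.6, 193.5]
tcp_rot: [3.141, 0.0, 1.807]
contact_force: [-0.5, 0.4, -1.6]
grip_width: 16.1
finger_force: 30.0
```

jog_arm([
  [0,0,0.001],
  [0,0,0.001],
  [0,0,0.001],
  [0,0,0.001],
  [0,0,0],
], twist=[0,0,0,0,0])

```text
time: 16.4
tool_pos: [563.9, -148.5, 190.9]
tcp_rot: [3.14, 0.001, 1.807]
contact_force: [-0.1, 0.5, 7.9]
grip_width: 16.0
finger_force: 30.0
```

jog_arm([
  [0,0,0],
  [0,0,0.0005],
  [0,0,0],
], twist=[-2,-2,0])

```text
time: 16.77
tool_pos: [563.8, -148.4, 190.5]
tcp_rot: [3.14, 0.001, 1.877]
contact_force: [-1.4, 1.7, 8.3]
grip_width: 15.6
finger_force: 30.0
```

jog_arm([
  [0.0007,-0.0005,0],
  [0.0005,-0.0003,0],
  [0,0,0],
], twist=[0,0,0])

```text
time: 17.15
tool_pos: [563.2, -147.9, 190.5]
tcp_rot: [3.139, 0.002, 1.877]
contact_force: [-0.3, 1.0, 7.4]
grip_width: 15.6
finger_force: 30.0
```

jog_arm([
  [0,0,0],
  [0,0,0],
  [0,0,0],
], twist=[2,2,0])

```text
time: 17.52
tool_pos: [562.9, -147.6, 189.7]
tcp_rot: [3.14, 0.001, 1.807]
contact_force: [1.0, 1.0, 0.1]
grip_width: 16.1
finger_force: 30.0
```

jog_arm([
  [0,0,0.001],
  [0,0,0.001],
  [0,0,0.001],
  [0,0,0],
], twist=[0,0,0,0])

```text
time: 18.02
tool_pos: [562.5, -147.6, 185.7]
tcp_rot: [3.141, -0.0, 1.807]
contact_force: [2.9, 0.8, -0.9]
grip_width: 16.0
finger_force: 30.0
```

jog_arm([
  [0,0.0005,0.001],
  [0,0,0.001],
  [0,0,0.0005],
  [0,0,0],
], twist=[0,0,0,0])

```text
time: 18.52
tool_pos: [563.0, -147.7, 184.5]
tcp_rot: [3.14, 0.001, 1.807]
contact_force: [1.1, 3.7, 6.6]
grip_width: 15.5
finger_force: 30.0
```

jog_arm([
  [0,0,0],
  [0,0,0],
  [0,0,0],
  [0,0,0],
  [0,0,0],
  [0,0,0],
  [0,0,0],
  [0,0,0],
], twist=[6,8,8,8,8,8,6,0])

```text
time: 19.52
tool_pos: [563.4, -148.0, 184.5]
tcp_rot: [3.139, -0.0, 0.898]
contact_force: [3.0, 2.4, 5.2]
grip_width: 15.6
finger_force: 30.0
```

```bash
cat > m.py <<'E'
from h import *
for _ in range(1):
    o=bot.get_obs();print(np.round(o["tool_pos"],1),np.round(np.degrees(o["tcp_rot"][2]),1),"M",np.round(o["moment"],3),"F",np.round(o["contact_force"],1))
E
python3 m.py
```

```text
[ 563.4 -148.   184.5] 51.5 M [ 0.341 -0.684 -0.005] F [3.  2.4 5.2]
```

jog_arm([
  [0,0,0],
  [0,0,0],
  [0,0,0],
  [0,0,0],
], twist=[5,5,4,0])

```text
time: 20.02
tool_pos: [563.5, -148.2, 184.6]
tcp_rot: [3.139, -0.001, 0.654]
contact_force: [2.1, 0.2, 5.0]
grip_width: 16.0
finger_force: 30.0
```

```bash
python3 m.py
```

```text
[ 563.5 -148.2  184.6] 37.5 M [ 0.253 -0.704  0.01 ] F [2.1 0.2 5. ]
```

jog_arm([
  [0,0,0],
  [0,0,0],
  [0,0,0],
], twist=[2,2,0])

```text
time: 20.4
tool_pos: [563.5, -148.2, 184.6]
tcp_rot: [3.139, -0.001, 0.585]
contact_force: [1.8, 0.5, 5.3]
grip_width: 15.9
finger_force: 30.0
```

```bash
python3 m.py
```

```text
[ 563.5 -148.2  184.6] 33.5 M [ 0.228 -0.665 -0.009] F [1.8 0.5 5.3]
```

jog_arm([
  [0,0,0],
  [0,0,0],
  [0,0,0],
], twist=[2,1.5,0])

```text
time: 20.78
tool_pos: [563.5, -148.2, 184.5]
tcp_rot: [3.139, -0.001, 0.524]
contact_force: [3.0, 0.4, 5.6]
grip_width: 15.6
finger_force: 30.0
```

```bash
python3 m.py
```

```text
[ 563.5 -148.2  184.5] 30.0 M [ 0.208 -0.698  0.065] F [3.  0.4 5.6]
```

jog_arm([
  [0,0,0],
  [0,0,0],
  [0,0,0],
], twist=[2,1,0])

```text
time: 21.15
tool_pos: [563.5, -148.3, 184.5]
tcp_rot: [3.139, -0.001, 0.471]
contact_force: [2.7, -0.3, 6.3]
grip_width: 15.5
finger_force: 30.0
```

```bash
python3 m.py
```

```text
[ 563.5 -148.3  184.5] 27.0 M [ 0.189 -0.644  0.04 ] F [ 2.7 -0.3  6.3]
```

jog_arm([
  [0,0,0],
  [0,0,0],
  [0,0,0],
], twist=[2,1,0])

```text
time: 21.52
tool_pos: [563.5, -148.3, 184.5]
tcp_rot: [3.139, -0.002, 0.419]
contact_force: [3.3, 1.0, 5.8]
grip_width: 15.9
finger_force: 30.0
```

```bash
python3 m.py
```

```text
[ 563.5 -148.3  184.5] 24.0 M [ 0.243 -0.65   0.105] F [3.3 1.  5.8]
```

jog_arm([
  [0,0,0],
  [0,0,0],
  [0,0,0],
], twist=[2,1,0])

```text
time: 21.9
tool_pos: [563.5, -148.3, 184.6]
tcp_rot: [3.139, -0.002, 0.367]
contact_force: [2.3, 1.0, 5.4]
grip_width: 15.9
finger_force: 30.0
```

```bash
python3 m.py
```

```text
[ 563.5 -148.3  184.6] 21.0 M [ 0.168 -0.734  0.071] F [2.3 1.  5.4]
```

jog_arm([
  [0,0,0],
  [0,0,0],
  [0,0,0],
], twist=[3,2,0])

```text
time: 22.28
tool_pos: [563.5, -148.3, 184.5]
tcp_rot: [3.139, -0.002, 0.279]
contact_force: [1.9, -0.5, 5.0]
grip_width: 15.7
finger_force: 30.0
```

```bash
python3 m.py; python3 - <<'E'
from h import *
P=cam("wrist");a=bot.capture("wrist");b=bot.capture("side")
k1=cv2.resize(a[:300,160:480],(426,400));s=proj("side",(563.7,-148.3,73.5));u,v=int(s[0])-20,int(s[1])-24;print(u,v)
k2=cv2.resize(b[v:v+50,u:u+44],(352,400),interpolation=cv2.INTER_CUBIC);cv2.imwrite("pics/w5.png",np.hstack([k1,k2]))
E
```

```text
[ 563.5 -148.3  184.5] 16.0 M [ 0.17  -0.71   0.025] F [ 1.9 -0.5  5. ]
315 122
```

View pics/w5.png

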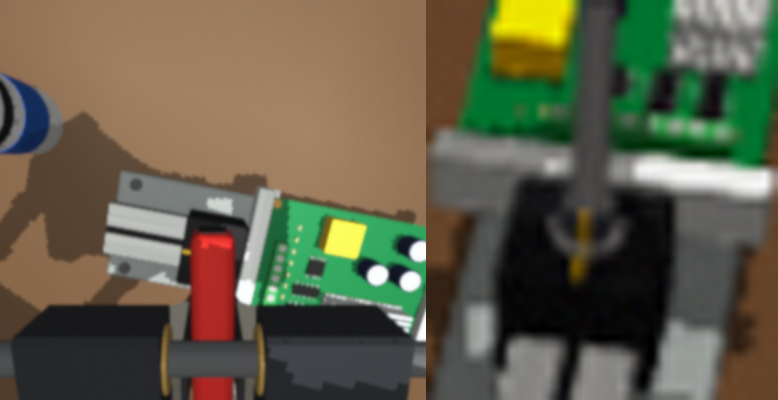

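```bash
python3 - <<'E'
from h import *
P=cam("wrist");a=bot.capture("wrist");b=bot.capture("side")
hsv=cv2.cvtColor(a,cv2.COLOR_BGR2HSV);m=(cv2.inRange(hsv,(0,150,60),(8,255,255))|cv2.inRange(hsv,(172,150,60),(180,255,255)))
n,L,st,_=cv2.connectedComponentsWithStats(m);i=1+np.argmax(st[1:,4]);L=L==i
print(st[i])
for r in range(st[i,1]+4,st[i,1]+st[i,3],8):
  c=np.where(L[r])[0];print(r,c.min(),c.max(),np.round(onz("wrist",(c.mean(),r),209.5,P)[:2],1))
hs=cv2.cvtColor(b,cv2.COLOR_BGR2HSV);m=cv2.inRange(hs,(15,130,80),(35,255,255));ys,xs=np.where(m[140:162,325:350])
print([(x+325,y+140,b[y+140,x+325].tolist()) for x,y in zip(xs,ys)])
c=np.array([563.7,-148.3,73.5])
for d in(-20,-10,0,10,20,30):
  w=np.radians(95.2+d);print("mark off ccw",d,np.round(proj("side",c+8.5*np.array([np.cos(w),np.sin(w),0])),1))
ax=np.array([np.cos(np.radians(95.2)),np.sin(np.radians(95.2)),0])
for k in(12,22):print("line",np.round(proj("side",c*[1,1,0]+[0,0,60]+k*ax),1))
E
```

```text
[ 302  172   35   84 2718]
176 305 333 [ 606.5 -135.9]
184 302 336 [ 602.9 -137. ]
192 302 336 [ 599.3 -138. ]
200 302 336 [ 595.7 -139.1]
208 303 336 [ 592.  -140.3]
216 304 335 [ 588.2 -141.4]
224 303 336 [ 584.4 -142.5]
232 303 336 [ 580.6 -143.6]
240 303 336 [ 576.6 -144.8]
248 303 336 [ 572.6 -145.9]
[(np.int64(334), np.int64(148), [43, 88, 111]), (np.int64(334), np.int64(149), [15, 75, 100]), (np.int64(334), np.int64(150), [11, 65, 86]), (np.int64(334), np.int64(151), [7, 65, 86]), (np.int64(334), np.int64(152), [46, 81, 95]), (np.int64(333), np.int64(154), [17, 67, 87]), (np.int64(334), np.int64(154), [28, 74, 92]), (np.int64(333), np.int64(155), [0, 74, 101]), (np.int64(334), np.int64(155), [2, 62, 82])]
mark off ccw -20 [333.8 148. ]
mark off ccw -10 [334.4 148.2]
mark off ccw 0 [334.9 148.3]
mark off ccw 10 [335.5 148.4]
mark off ccw 20 [336.1 148.3]
mark off ccw 30 [336.7 148.2]
line [334.6 153.2]
line [334.  155.9]
```

```bash
cat > m.py <<'E'
from h import *
M=[]
for _ in range(6):
    o=bot.get_obs();M.append(np.r_[o["moment"],o["contact_force"],np.degrees(o["tcp_rot"][2]),o["tool_pos"],o["joint_positions"][5],o["tau"][5]]);bot.capture("side")
print(np.round(np.mean(M,0),3),"sd Mz",np.std(M,0)[2])
E
python3 m.py
```

```text
[ 1.20000e-01 -6.81000e-01  8.20000e-02  2.25100e+00  5.27000e-01
  5.32800e+00  1.60310e+01  5.63486e+02 -1.48328e+02  1.84553e+02
  9.03000e-01  7.90000e-02] sd Mz 0.028723426960403885
```

jog_arm([
  [0,0,0],
  [0,0,0],
], twist=[2,0])

```text
time: 23.02
tool_pos: [563.5, -148.4, 184.6]
tcp_rot: [3.139, -0.002, 0.245]
contact_force: [3.4, 0.3, 4.8]
grip_width: 15.9
finger_force: 30.0
```

```bash
python3 m.py
```

```text
[ 1.19000e-01 -6.96000e-01  8.70000e-02  2.83600e+00  1.50000e-02
  5.25000e+00  1.40280e+01  5.63490e+02 -1.48357e+02  1.84549e+02
  9.38000e-01  1.25000e-01] sd Mz 0.03241764619850588
```

jog_arm([
  [0,0,0],
  [0,0,0],
  [0,0,0],
], twist=[3,3,0])

```text
time: 23.7
tool_pos: [563.5, -148.4, 184.5]
tcp_rot: [3.139, -0.002, 0.14]
contact_force: [2.1, -0.1, 4.3]
grip_width: 15.8
finger_force: 30.0
```

```bash
python3 m.py; python3 - <<'E'
from h import *
P=cam("wrist");a=bot.capture("wrist")
hsv=cv2.cvtColor(a,cv2.COLOR_BGR2HSV);m=(cv2.inRange(hsv,(0,150,60),(8,255,255))|cv2.inRange(hsv,(172,150,60),(180,255,255)))
n,L,st,_=cv2.connectedComponentsWithStats(m);i=1+np.argmax(st[1:,4]);L=L==i
q=[onz("wrist",(np.where(L[r])[0].mean(),r),209.5,P)for r in(184,200,216,232,248)]
d=np.polyfit([x[0]for x in q],[x[1]for x in q],1);print("bar",np.degrees(np.arctan(d[0])))
m=cv2.inRange(hsv,(15,120,80),(38,255,255));n,L,st,ce=cv2.connectedComponentsWithStats(m)
print([(s.tolist(),np.round(onz("wrist",c,60,P),1)[:2])for s,c in zip(st,ce) if 4<s[4]<100])
E
```

```text
[ 8.80000e-02 -6.60000e-01  7.70000e-02  2.36000e+00 -4.90000e-02
  5.29300e+00  8.02300e+00  5.63472e+02 -1.48405e+02  1.84555e+02
  1.04300e+00  1.28000e-01] sd Mz 0.03651728718225647
bar 8.545151035545773
[([623, 0, 17, 4, 45], array([ 763.6, -384.9])), ([360, 144, 6, 5, 23], array([ 613.8, -182.4])), ([486, 150, 7, 6, 36], array([ 624.8, -301.4])), ([297, 189, 7, 5, 31], array([ 562.8, -129.5]))]
```

jog_arm([
  [0,0,0],
  [0,0,0],
], twist=[-4,0])

```text
time: 24.3
tool_pos: [563.5, -148.4, 184.6]
tcp_rot: [3.139, -0.002, 0.21]
contact_force: [1.5, 0.4, 5.6]
grip_width: 15.8
finger_force: 30.0
```

```bash
python3 m.py; python3 - <<'E'
from h import *
b=bot.capture("side")
hs=cv2.cvtColor(b,cv2.COLOR_BGR2HSV);m=cv2.inRange(hs,(15,110,60),(35,255,255))[140:160,325:345];w=b[140:160,325:345,2].astype(float)*(m>0)
for a,e in((5,13),(13,18)):
  W=w[a:e];print((W.sum(0)@np.arange(325,345))/W.sum(),(W.sum(1)@np.arange(140+a,140+e))/W.sum(),(W>0).sum())
E
```

```text
[ 1.06000e-01 -6.60000e-01 -1.30000e-02  2.21900e+00  9.00000e-02
  4.93100e+00  1.20290e+01  5.63478e+02 -1.48376e+02  1.84550e+02
  9.73000e-01 -7.70000e-02] sd Mz 0.023063215996422307
334.4410377358491 149.97759433962264 10
333.5546357615894 154.60099337748343 7
```

jog_arm([
  [0,0,0],
  [0,0,0],
  [0,0,-0.02],
  [0,0,-0.03],
  [0,-0.03,-0.02],
  [0,-0.04,0],
  [0,0,0],
  [0,0,0],
], twist=[0,0,0,0,0,0,0,0], jaw=0.05)

```text
time: 25.65
tool_pos: [548.0, -79.5, 253.1]
tcp_rot: [3.141, 0.001, 0.21]
contact_force: [-0.3, -0.7, 0.0]
grip_width: 50.2
finger_force: 0.0
```

```bash
python3 - <<'E'
from h import *
o=bot.get_obs();print(np.round(o["tool_pos"],1),np.round(np.degrees(o["tcp_rot"]),2))
P=cam("wrist");a=bot.capture("wrist");cv2.imwrite("pics/raw6.png",a)
c=np.array([563.6,-148.6,73.5]);s=proj("wrist",c,P);print("screw",s)
for d in(-20,0,20,70):
  w=np.radians(95.2+d);print(d,np.round(proj("wrist",c+8.5*np.array([np.cos(w),np.sin(w),0]),P),1))
u,v=int(s[0])-40,int(s[1])-30
k1=cv2.resize(a[max(v,0):v+60,u:u+64],(426,400),interpolation=cv2.INTER_CUBIC);k2=cv2.resize(a[:360,100:],(372,400-152))
o=np.zeros((400,798,3),np.uint8);o[:,:426]=k1;o[:248,426:]=k2;cv2.imwrite("pics/w6.png",o);print(u,v)
hsv=cv2.cvtColor(a,cv2.COLOR_BGR2HSV)
m=cv2.inRange(hsv,(15,110,70),(38,255,255));n,L,st,ce=cv2.connectedComponentsWithStats(m)
print([(s_.tolist(),np.round(c_,1))for s_,c_ in zip(st,ce) if 3<s_[4]<150 and abs(c_[0]-s[0])<60])
m=(cv2.inRange(hsv,(0,150,60),(8,255,255))|cv2.inRange(hsv,(172,150,60),(180,255,255)))
n,L,st,_=cv2.connectedComponentsWithStats(m);i=1+np.argmax(st[1:,4]);r=rect(L==i);B=cv2.boxPoints(r);W=np.array([onz("wrist",q,209.5,P)for q in B]);print(st[i],np.round(W.mean(0),1),r);e=max(W[1]-W[0],W[2]-W[1],key=lambda v:np.hypot(*v[:2]));print("bar",np.degrees(np.arctan2(e[1],e[0])))
E
```

```text
[548.  -79.5 253.1] [1.7998e+02 6.0000e-02 1.2040e+01]
screw [380.69654635 180.33418795]
-20 [374.3 177.1]
0 [373.4 179.5]
20 [373.4 182. ]
70 [377.  186.8]
340 150
[([417, 140, 3, 5, 13], array([418.2, 142.2])), ([434, 160, 1, 5, 5], array([434., 162.])), ([433, 171, 1, 4, 4], array([433. , 172.5])), ([360, 173, 9, 6, 43], array([364. , 175.7])), ([372, 177, 4, 4, 13], array([373.5, 178.6])), ([432, 180, 1, 5, 5], array([432., 182.])), ([428, 218, 1, 5, 5], array([428., 220.])), ([339, 225, 9, 5, 11], array([343.2, 226.9])), ([350, 224, 2, 4, 4], array([350.2, 225.5])), ([353, 227, 4, 4, 6], array([354.5, 228.5])), ([319, 231, 11, 8, 28], array([323.5, 234.7])), ([325, 232, 4, 2, 4], array([326.5, 232.5])), ([349, 232, 4, 4, 8], array([350. , 233.9])), ([337, 235, 4, 5, 8], array([339. , 236.4])), ([357, 234, 6, 6, 11], array([359.8, 236.5])), ([331, 236, 8, 4, 11], array([334.5, 237.7])), ([336, 241, 3, 2, 5], array([337.2, 241.6])), ([341, 242, 22, 11, 64], array([352.2, 245.9])), ([320, 284, 24, 12, 107], array([331.4, 289.6])), ([348, 284, 8, 3, 10], array([351.6, 285. ]))]
[ 396  155   38   85 2104] [ 577.4 -140.7  209.5] ((413.62872314453125, 196.71286010742188), (34.428287506103516, 85.8717041015625), 5.710593223571777)
bar 10.318132535362862
```

View pics/w6.png

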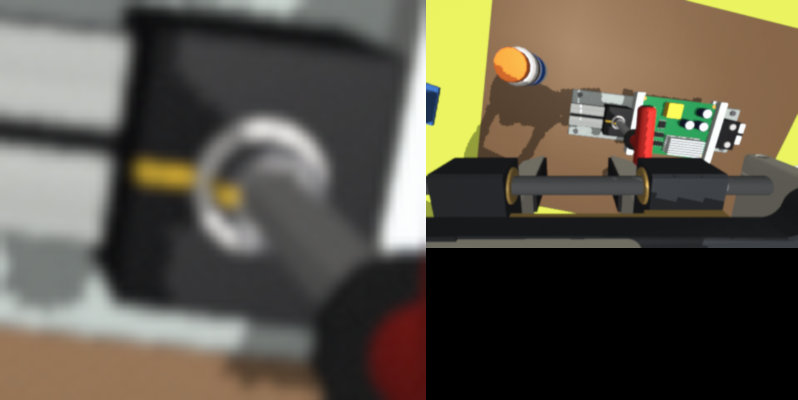

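```bash
python3 - <<'E'
from h import *
P=cam("wrist")
for c0 in((563.6,-148.6),(564.3,-149.3),(563,-148)):
  c=np.array([*c0,73.5]);ax=np.array([np.cos(np.radians(95.2)),np.sin(np.radians(95.2)),0]);b=np.array([*c0,60.])
  print(c0,"line",[np.round(proj("wrist",b+k*ax,P),1)for k in(12,17,22)],"ring ctr z61",np.round(proj("wrist",b+[0,0,1],P),1),"mark",[(d,np.round(proj("wrist",c+8.5*np.array([np.cos(np.radians(95.2+d)),np.sin(np.radians(95.2+d)),0]),P),1))for d in(-20,-10,0,10)])
a=cv2.imread("pics/raw6.png");hsv=cv2.cvtColor(a,cv2.COLOR_BGR2HSV)
m=cv2.inRange(hsv,(0,0,110),(180,70,255))[160:195,362:400];ys,xs=np.where(m);print("ring px",xs.min()+362,xs.max()+362,ys.min()+160,ys.max()+160)
E
```

```text
(563.6, -148.6) line [array([368.3, 176.9]), array([364.1, 176.4]), array([360. , 175.9])] ring ctr z61 [378.3 178.2] mark [(-20, array([374. , 177.1])), (-10, array([373.5, 178.2])), (0, array([373.1, 179.5])), (10, array([373. , 180.7]))]
(564.3, -149.3) line [array([369. , 176.4]), array([364.8, 175.9]), array([360.7, 175.5])] ring ctr z61 [379.1 177.8] mark [(-20, array([374.7, 176.6])), (-10, array([374.2, 177.8])), (0, array([373.9, 179. ])), (10, array([373.8, 180.3]))]
(563, -148) line [array([367.6, 177.3]), array([363.5, 176.8]), array([359.4, 176.3])] ring ctr z61 [377.7 178.6] mark [(-20, array([373.3, 177.4])), (-10, array([372.8, 178.6])), (0, array([372.5, 179.9])), (10, array([372.4, 181.1]))]
ring px 369 399 167 187
```

jog_arm([
  [0,0.04,0],
  [0,0.03,0.02],
  [0,0,0.03],
  [0,0,0.0195],
  [0,0,0],
  [0,0,0],
], twist=[0,0,0,0,0,0])

```text
time: 26.45
tool_pos: [563.2, -148.3, 184.6]
tcp_rot: [3.141, -0.001, 0.209]
contact_force: [-0.6, -0.7, 0.0]
grip_width: 50.3
finger_force: 0.0
```

jog_arm([
  [0,0,0],
  [0,0,0],
  [0,0,0],
  [0,0,0],
], twist=[0,0,0,0], jaw=0.005)

```text
time: 26.95
tool_pos: [562.8, -147.6, 184.1]
tcp_rot: [3.141, -0.0, 0.21]
contact_force: [0.8, -0.7, 1.2]
grip_width: 15.7
finger_force: 30.0
```

jog_arm([
  [0,0,-0.003],
  [0,0,-0.004],
  [0,0,-0.005],
  [0,0,-0.008],
  [0,0,-0.02],
  [0,0,0],
], twist=[0,0,0,0,0,0])

```text
time: 27.7
tool_pos: [563.8, -147.9, 226.6]
tcp_rot: [3.139, -0.004, 0.21]
contact_force: [0.2, -0.4, -1.7]
grip_width: 15.7
finger_force: 30.0
```

jog_arm([
  [0,0,-0.03],
  [0,0,-0.04],
  [0,-0.03,-0.034],
  [0,-0.04,0],
  [0,0,0],
  [0,0,0],
], twist=[0,0,0,0,0,0])

```text
time: 28.45
tool_pos: [548.1, -79.4, 327.6]
tcp_rot: [3.141, 0.0, 0.21]
contact_force: [0.7, -0.1, -2.3]
grip_width: 15.8
finger_force: 30.0
```

```bash
python3 - <<'E'
from h import *
o=bot.get_obs();print(np.round(o["tool_pos"],1),np.round(np.degrees(o["tcp_rot"]),2))
P=cam("wrist");a=bot.capture("wrist");cv2.imwrite("pics/raw7.png",a)
c0=(563.6,-148.6);c=np.array([*c0,73.5]);b=np.array([*c0,60.]);an=lambda d:np.array([np.cos(np.radians(95.2+d)),np.sin(np.radians(95.2+d)),0])
print("line",np.round(proj("wrist",b+17*an(0),P),1),[(d,np.round(proj("wrist",c+8.5*an(d),P),1))for d in(-20,0,20,40,70)])
s=proj("wrist",c,P);hsv=cv2.cvtColor(a,cv2.COLOR_BGR2HSV)
m=cv2.inRange(hsv,(15,110,70),(38,255,255));n,L,st,ce=cv2.connectedComponentsWithStats(m)
print([(s_.tolist(),np.round(c_,1))for s_,c_ in zip(st,ce) if 2<s_[4]<150 and abs(c_[0]-s[0])<30 and abs(c_[1]-s[1])<30])
yaw=138.6
plan((525.5,317,330),138.6,13)
E
```

```text
[548.1 -79.4 327.6] [1.7998e+02 3.0000e-02 1.2040e+01]
line [356.9 166.7] [(-20, array([364.8, 167. ])), (0, array([364.1, 169. ])), (20, array([364.2, 171.1])), (40, array([364.9, 173. ])), (70, array([367.2, 175.1]))]
[([352, 164, 9, 5, 35], array([356.2, 166. ])), ([363, 168, 3, 2, 5], array([364.2, 168.4]))]
pose [548.2 -79.7 327.4] 12.0 twist -9.74 x 13
[[0.0046, -0.0302, -0.0002], [0.0097, -0.029, -0.0002], [0.0145, -0.0269, -0.0002], [0.0188, -0.0241, -0.0002], [0.0226, -0.0206, -0.0002], [0.0258, -0.0165, -0.0002], [0.0281, -0.0118, -0.0002], [0.0298, -0.007, -0.0002], [0.0305, -0.0018, -0.0002], [0.0304, 0.0034, -0.0002], [0.0293, 0.0085, -0.0002], [0.0275, 0.0134, -0.0002], [0.0249, 0.0178, -0.0002]]
```

jog_arm([
  [0.0046,-0.0302,-0.0002],
  [0.0097,-0.029,-0.0002],
  [0.0145,-0.0269,-0.0002],
  [0.0188,-0.0241,-0.0002],
  [0.0226,-0.0206,-0.0002],
  [0.0258,-0.0165,-0.0002],
  [0.0281,-0.0118,-0.0002],
  [0.0298,-0.007,-0.0002],
  [0.0305,-0.0018,-0.0002],
  [0.0304,0.0034,-0.0002],
], twist=[-9.74,-9.74,-9.74,-9.74,-9.74,-9.74,-9.74,-9.74,-9.74,-9.74])

```text
time: 29.75
tool_pos: [531.1, 226.0, 329.2]
tcp_rot: [-3.141, 0.0, 1.914]
contact_force: [0.3, 0.7, -1.4]
grip_width: 15.6
finger_force: 30.0
```

jog_arm([
  [0.0293,0.0085,-0.0002],
  [0.0275,0.0134,-0.0002],
  [0.0249,0.0178,-0.0002],
  [0,0,0],
  [0,0,0],
], twist=[-9.74,-9.74,-9.74,0,0])

```text
time: 30.38
tool_pos: [525.9, 316.5, 329.9]
tcp_rot: [-3.14, 0.0, 2.417]
contact_force: [-0.3, -0.6, -1.2]
grip_width: 15.8
finger_force: 30.0
```

```bash
python3 - <<'E'
from h import *
plan((525.4,316.9,330),138.6,1)
b=bot.capture("side");o=bot.get_obs();p=np.array(o["tool_pos"])
t=proj("side",p-[0,0,119.7]);s=proj("side",p-[0,0,60]);print("tip",t,"mid blade",s)
for r in(0.25,.5,.75):
  q=t*(1-r)+s*r;v=int(round(q[1]));print(v,"pred",round(q[0],1),cv2.cvtColor(b[v:v+1,int(q[0])-8:int(q[0])+9],cv2.COLOR_BGR2HSV)[0,:,1].tolist(),int(q[0])-8)
E
```

```text
pose [525.9 316.5 329.9] 138.5 twist -0.12 x 1
[[0.0006, -0.0001, -0.0001]]
tip [292.20263943 273.13255916] mid blade [290.69847479 252.47080251]
268 pred 291.8 [222, 221, 221, 222, 182, 85, 14, 10, 10, 11, 12, 121, 191, 203, 202, 203, 201] 283
263 pred 291.5 [220, 221, 222, 215, 145, 17, 14, 13, 10, 11, 8, 176, 98, 140, 201, 201, 201] 283
258 pred 291.1 [220, 221, 223, 191, 98, 17, 14, 13, 17, 16, 94, 204, 221, 222, 221, 77, 152] 283
```

jog_arm([
  [0.0006,0,0.02],
  [0,0,0.03],
  [0,0,0.03],
  [0,0,0.005],
  [0,0,0.004],
  [0,0,0.004],
  [0,0,0],
], twist=[0,0,0,0,0,0,0])

```text
time: 31.3
tool_pos: [525.1, 318.0, 238.0]
tcp_rot: [3.141, 0.0, 2.42]
contact_force: [-1.0, 0.3, -0.9]
grip_width: 15.6
finger_force: 30.0
```

jog_arm([
  [0,0,0.004],
  [0,0,0.004],
  [0,0,0],
], twist=[0,0,0])

```text
time: 31.68
tool_pos: [524.7, 317.9, 229.0]
tcp_rot: [-3.141, -0.0, 2.42]
contact_force: [0.5, -0.1, -1.6]
grip_width: 15.6
finger_force: 30.0
```

jog_arm([
  [0,0,0.015],
  [0,0,0.02],
  [0,0,0.02],
  [0,0,0.02],
  [0,0,0.01],
  [0,0,0],
], twist=[0,0,0,0,0,0])

```text
time: 32.42
tool_pos: [524.5, 317.8, 143.5]
tcp_rot: [-3.14, -0.001, 2.42]
contact_force: [-0.5, -0.3, -1.7]
grip_width: 16.1
finger_force: 30.0
```

jog_arm([
  [0,0,0.002],
  [0,0,0.0015],
  [0,0,0],
], twist=[0,0,0])

```text
time: 32.8
tool_pos: [525.0, 318.0, 141.3]
tcp_rot: [3.141, 0.0, 2.42]
contact_force: [-0.5, -0.7, -0.5]
grip_width: 15.7
finger_force: 30.0
```

jog_arm([
  [0,0,0.001],
  [0,0,0],
], twist=[0,0])

```text
time: 33.05
tool_pos: [524.9, 318.0, 140.0]
tcp_rot: [-3.141, 0.0, 2.42]
contact_force: [-0.1, -0.4, -1.1]
grip_width: 15.3
finger_force: 30.0
```

jog_arm([
  [0,0,0],
  [0,0,0],
  [0,0,0],
  [0,0,-0.02],
  [0,0,-0.04],
  [0,0,-0.05],
  [0,0,-0.05],
  [0,0,0],
], twist=[0,0,0,0,0,0,0,0], jaw=0.06)

```text
time: 34.05
tool_pos: [526.4, 318.7, 305.0]
tcp_rot: [3.133, 0.004, 2.42]
contact_force: [0.8, 0.9, -0.6]
grip_width: 59.9
finger_force: 0.0
```

```bash
python3 - <<'E'
from h import *
o=bot.get_obs();print(np.round(o["tool_pos"],1),o["time"])
a=bot.capture("side");f=cv2.imread("pics/side.png")
for l in("key_handle","nut_mid","driver_mid","can_mid","jar_mid"):print(l,[(np.round(d["bbox"],1).tolist(),round(d["confidence"],2)) for d in bot.find_in("side",l)][:3])
d=cv2.absdiff(a,f).max(2)>40;n,L,st,ce=cv2.connectedComponentsWithStats(d.astype(np.uint8));print([(s.tolist()) for s in st[1:] if s[4]>25])
hs=cv2.cvtColor(a,cv2.COLOR_BGR2HSV);m=(cv2.inRange(hs,(0,150,60),(8,255,255))|cv2.inRange(hs,(172,150,60),(180,255,255)))
k=np.zeros_like(m);k[240:330,255:320]=m[240:330,255:320];print(rect(k>0))
E
```

```text
[526.4 318.7 305. ] 34.05
key_handle [([294.6, 293.1, 33.8, 47.0], 0.75), ([384.0, 311.6, 21.7, 87.5], 0.69), ([218.2, 288.4, 29.5, 60.5], 0.62)]
nut_mid [([311.2, 256.2, 11.2, 34.5], 0.7)]
driver_mid [([270.8, 326.7, 19.8, 35.8], 0.97)]
can_mid [([296.4, 210.0, 12.0, 7.6], 0.48), ([337.1, 150.9, 41.9, 25.7], 0.48)]
jar_mid [([388.5, 150.3, 25.3, 40.2], 0.98), ([336.2, 152.9, 40.4, 27.3], 0.36)]
[[209, 0, 431, 296, 55063], [574, 0, 11, 10, 42], [603, 199, 37, 112, 2403], [295, 209, 10, 9, 26], [376, 263, 264, 137, 16006], [277, 268, 41, 44, 449], [382, 273, 14, 64, 828], [277, 274, 10, 14, 41], [247, 304, 53, 65, 1450], [281, 327, 86, 73, 2562], [227, 359, 38, 41, 668]]
((291.7119445800781, 292.4858093261719), (48.10030746459961, 12.74567985534668), 54.162349700927734)
```

```bash
python3 -c "
from plant import bot
print(bot.close_job())"
```

```text
the job is handed in; nothing more can be done
None
```

I handed the job in at about 34 s: the jaw is stalled against the board and stop (last pushed at about 32 N), the screw's mark is in line with the jaw's line to within a few degrees, and the red key is back in the rack's middle hole. One oddity: the key turned about 20° further than the stated play should allow once the screw came up, without the torque rising sharply, so I judged tightness by the mark and not by the torque.

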